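Load a beaker into the drying rack

TASK

Stand the unglazed, pinkish-buff beaker upright on the dark painted spot of the ware board and let go of it. Then slide the board (it has a yellow grip block) with the beaker on it under the slatted shelf of the drying rack until the board is fully home against the end stop, without knocking the beaker against the rack. Last, swing the red-pegged latch fully across the entrance behind the grip block, and leave the blue beaker, the jar and the brush where they are.

Things in the scene. Friction and masses are not known exactly. Their poses are not given: they have to be found in the camera images.
- rack: Fixed wooden drying rack. Origin on the table under the shelf; x across the channel, y the way the board slides in. Slatted shelf on four posts: x -100 to 100, y -38 to 108, underside 112 and top 136 above the table. The board fully home has its origin at x 0, y -20 of the rack and the rack's yaw
- rack_mouth (a point): Middle of the channel's mouth, on the table, at x 0, y -60 of the rack: from here to y 90 guide battens 22 high leave a channel 130 wide; before it, flared lips widen it to about 165 at y -110
- rack_stop (a point): Middle of the end stop's face, on the table, at x 0, y 90 of the rack; the stop is 22 high
- ware_board: Loose plywood ware board, 120 (x) by 220 (y) by 12 thick, 0.4 kg, lying on the table outside the channel mouth. Origin at the centre of its underside; +y is the end that enters the rack first. A yellow upright grip block near its -y end is 32 (x) by 24 (y), its top 67 above the underside
- board_grip (a point): Centre of the yellow grip block of the board, at x 0, y -95, z 50 of the board
- board_spot (a point): Centre of the dark blue painted round spot, 80 across, on top of the board, at x 0, y 45, z 12 of the board
- beaker: Unglazed bisque beaker, pinkish buff, open at the top, 60 outside diameter (foot 54), 80 tall, wall 4, about 0.2 kg. Origin at the centre of its underside, z up. On the board it passes 20 below the shelf
- latch (a joint): Latch: a dark wooden bar, 16 wide, 26 to 42 above the table, on an upright hinge. 0 = fully closed: across the entrance, pointing to the rack's -x, just behind the grip block of a board that is home. It starts open at 1.35 to 1.65 rad, pointing to the rack's -y. Counter-clockwise from above is opening; it stays where left
- latch_peg (a point): Point on the axis of the upright red peg at the free end of the latch bar, 64 above the table. Peg 16 diameter, standing from 42 to 85 above the table, 155 from the hinge axis
- latch_pivot (a point): Point on the latch's upright hinge axis, 26 above the table, at x 105, y -145 of the rack; rack fixed block under it 30 by 34
- glazed_beaker: Bystander: glossy blue glazed beaker of the same size as the unglazed one; origin at the centre of its underside
- glaze_jar: Bystander: closed glaze jar, 64 diameter, 90 tall; origin at the centre of its underside
- brush: Bystander: a brush lying on the table along its own x, about 200 long; origin at its underside
Things that resemble listed ones, but are neither listed nor needed, are in the scene too. Leave any orange or purple look-alike of the beaker alone.

How it is judged:
On the way, in this order (a step that is already met when the one before it is completed fails the run):
1. the unglazed beaker stands on the board's spot, let go (horizontal distance between beaker and board_spot below 0.022 m and z of beaker in the frame of ware_board between 0.007 and 0.018 m and angle between beaker's own z axis and vertical below 0.1 rad and contact force between the fingers and beaker below 0.3 N), for 0.2 s.
2. the board, beaker standing on its spot, is fully home under the shelf (all of step 1 and y of ware_board in the frame of rack above -0.028 m and x of ware_board in the frame of rack between -0.015 and 0.015 m and z of ware_board in the frame of rack between -0.006 and 0.006 m and angle between the y axis of ware_board and the y axis of rack, either way round below 0.08 rad), for 0.2 s.
At the end, for the whole second after the job is handed in: The beaker stands upright (within 0.1 rad), released, within 22 mm of the centre of the board's spot; the board lies flat in the channel within 8 mm of its fully home position; the latch is within 0.1 rad of closed; beaker and board are at rest (all of step 2 and value of joint latch below 0.1 rad and linear speed of each of beaker, ware_board below 0.02 m/s); the robot touches nothing.
It fails at once if the unglazed beaker is knocked over (angle between beaker's own z axis and vertical above 0.7 rad).
It fails at once if the unglazed beaker is knocked against the rack (over 5 N) (contact force between beaker and rack above 5 N).
It fails at once if the blue beaker, the jar or the brush is moved more than 30 mm (distance of any of glazed_beaker, glaze_jar, brush from where it was at the start of the episode above 0.03 m).
It fails at once if the blue beaker or the jar is knocked over (angle between any of glazed_beaker, glaze_jar's own z axis and vertical above 0.5 rad).
It also fails if it takes over 72 s, if anything falls off the work surface, if the arm or the gripper's body presses on something with over 40 N, if the wrist force passes 120 N, or if a joint passes its speed limit or range.

ROBOT

A 6-joint arm with a two-finger parallel gripper is mounted at the origin on the work surface. World frame = base frame: x ahead of the robot, y to its left, z up, the work surface at z = 0. Lengths are in m, angles in rad, forces in N, time in s.
With the tool pointing down it reaches from about 0.375 to 0.9 m from the base axis. Payload 3.1 kg.
Tool frame: the origin (TCP) lies at the very end of the fingers, on their centre line; the grasp point (between the pads) lies 19 mm behind it; z points along the fingers, y is the direction in which the jaws open and shut (so a half turn about z gives the same grasp; the last joint's range is limited). The gripper opens to 85 mm and grips with 20 to 120 N. Pads are 22 mm wide; open, the fingers measure 114 mm over their backs; the gripper's body (76 mm by 85 mm) begins 54 mm behind the grasp point. The pads swing forward as they close: fully open they stand 13 mm farther back than shut.
Start: joints at [-1.522, 0.527, 1.433, -0, 1.181, -0.178], TCP at [0.141, -0.609, 0.231] pointing down, gripper open.
Joint ranges: [-3.08, 3.08], [-0.75, 2.2], [0.22, 2.44], [-1.43, 4.57], [0, 2.65], [-2.85, 2.85]. Speed limits (rad/s): [2.79, 2.79, 3.14, 3.14, 3.14, 3.14].

INTERFACE

Orientations are given as a unit quaternion [x, y, z, w].
In Python, from station import manip gives the robot as it stands. The module is installed in compiled form; this text tells all that it offers.
- The arm moves only by the tool send_rows, never from a script. Its argument "commands" is a list of rows, each an object with "delta_pos": the shift along the world's x, y, z in cm, a list of three; "yaw": the turn about the world's z in rad. A call has 1 to 10 rows; each row shifts and turns the pose as measured when the row begins; what a row does not reach is not made up. A row lasts 1/8 s, in which the tool goes at most 62.5 mm and 10.7 degrees, less where a joint would pass 70% of its speed; a pose out of reach is approached as far as the arm can. A call is refused whole if a number of a shift passes 6.25 or a number of a turn 0.188, either way. A call with a gripper value outside its range is refused whole. "grip" is the closure, from -1 (fully open) to 1 (shut), set as the call begins (left out, the last holds). The fingers move at their own pace and stop on an object; "force" is the grip in N (left out, the last holds). Time passes only in rows, so rows that do not move let the fingers close. It gives the time, the measured TCP pose, the force and the opening at its end, in the units of the state.
- manip.sense(): the state, without advancing time (a new reading comes with each control period).
- manip.snapshot(name): name is "scene" or "top"; returns the picture (480x640x3 uint8, blue, green, red); there is no depth.
- manip.get_calibration(name): a dict with "fx", "fy", "cx", "cy" (pixels), "world_to_cam" (4x4, takes a point from world to camera coordinates). Camera axes: x right, y down, z forward; pixel columns grow to the right and rows downward; lengths in m; the calibration is good to about 2 mm. A picture is of the moment at which its call begins. get_calibration takes no time and is no camera call.
- manip.sign_off(): hands the job in, once; it reports no verdict.
The state is a dict: "t": time; "q": joint angles; "qd": joint speeds; "tau": joint torques, N m; "tcp_pos": TCP position; "tool_rot": TCP orientation; "force": force on the tool from outside, world axes, zero at the start; "ft_torque": the same for the moment, N m; "finger_gap": opening from 0.0 (shut) to 1.0 (fully open).
Only numpy, scipy, OpenCV 4.12 (cv2) and the standard library are available. Lean on these libraries where they do the work, as an engineer would, in place of code of your own. Each camera call takes 0.05 s, during which the arm holds its last target. There are 200 camera calls.

## Working session

There is one attempt and no reset: what is moved stays moved. The work goes in short steps, Python scripts to look and compute and a tool call to move; the robot and the scene stay as the last step left them, time stands still between calls to the robot, and variables do not carry over. Pictures are saved under pics/ and viewed, about 8 in all and at most 12, crops included, and the job is handed in when it is done.

Besides the shell and the picture viewer there is one more tool, called after ">>>" by a JSON object that holds its "fn" and its "kwargs". send_rows: Moves the arm, as the interface text tells. Its arguments: {"type":"object","properties":{"commands":{"type":"array","items":{"type":"object","properties":{"delta_pos":{"type":"array","items":{"type":"number"}},"yaw":{"type":"number"}}}},"grip":{"type":"number"},"force":{"type":"number"}},"required":["commands"]}

```bash
mkdir -p pics
cat > h.py <<'E'
import numpy as np, cv2
from station import manip
def ray(n,u,v,z):
    c=manip.get_calibration(n);T=np.array(c["world_to_cam"]);R=T[:3,:3];o=-R.T@T[:3,3]
    d=R.T@np.array([(u-c["cx"])/c["fx"],(v-c["cy"])/c["fy"],1]);return o+d*(z-o[2])/d[2]
def proj(n,p):
    c=manip.get_calibration(n);T=np.array(c["world_to_cam"]);q=T[:3,:3]@np.array(p)+T[:3,3]
    return c["fx"]*q[0]/q[2]+c["cx"],c["fy"]*q[1]/q[2]+c["cy"]
def cam(n):
    T=np.array(manip.get_calibration(n)["world_to_cam"]);return -T[:3,:3].T@T[:3,3]
E
python3 - <<'E'
from h import *
for n in("scene","top"):
    im=manip.snapshot(n);cv2.imwrite(f"pics/{n}0.png",im);print(n,cam(n).round(3),manip.get_calibration(n)["fx"])
print(manip.sense())
E
```

```text
scene [ 1.157 -0.3    1.181] 616.9807574836324
top [0.503 0.06  1.206] 473.9893092013756
{'t': 0.1, 'q': array([-1.52249841e+00,  5.28398250e-01,  1.43377755e+00,  1.86931760e-05,
        1.18141566e+00, -1.78540132e-01]), 'qd': array([ 0.00086143, -0.00166395, -0.00304347, -0.00021599, -0.00245265,
        0.00047692]), 'tau': array([ 6.36422158e-06, -4.43304384e+01, -1.78587055e+01, -1.63128616e-04,
        3.91778580e-03, -2.34244901e-06]), 'tcp_pos': array([ 0.14053857, -0.60832793,  0.23041502]), 'tool_rot': array([ 9.93574861e-01,  1.13172424e-01,  7.36615625e-05, -9.96726027e-04]), 'force': array([-0.53922747,  0.4203368 , -0.32552032]), 'ft_torque': array([0.01708953, 0.00702452, 0.01828987]), 'finger_gap': 1.0022089471210807}
```

View pics/top0.png

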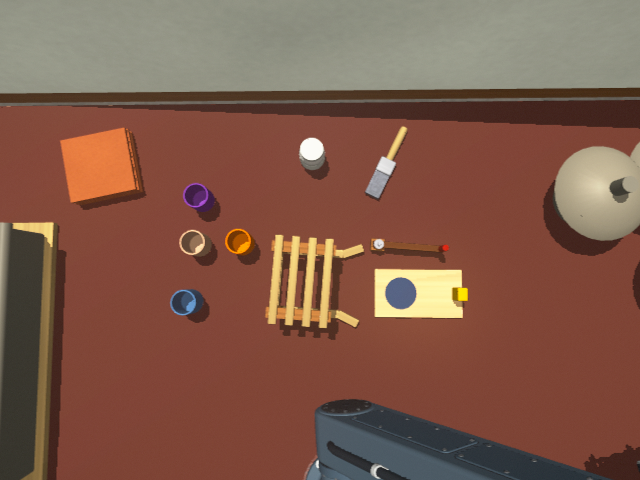

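View pics/scene0.png

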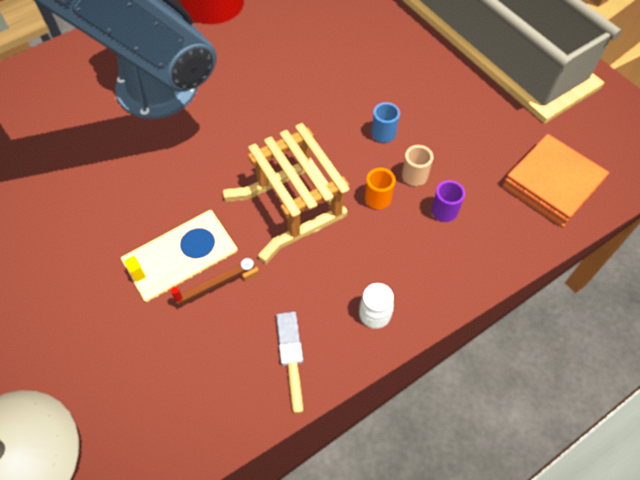

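The top view has world +x up and +y left. The buff beaker is near (193,243), the rack near (302,282), the board near (418,294) with the grip block at (461,294), and the latch runs from (378,244) to (445,248). I'll enlarge for exact readings.

Run:
```python
from h import *
im=cv2.imread("pics/top0.png")
cv2.imwrite("pics/c1.png",cv2.resize(im[225:340,255:475],None,fx=3.6,fy=3.6,interpolation=cv2.INTER_CUBIC))
cv2.imwrite("pics/c2.png",cv2.resize(im[175:325,160:270],None,fx=4,fy=4,interpolation=cv2.INTER_CUBIC))
```

```text
(no output)
```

View pics/c1.png

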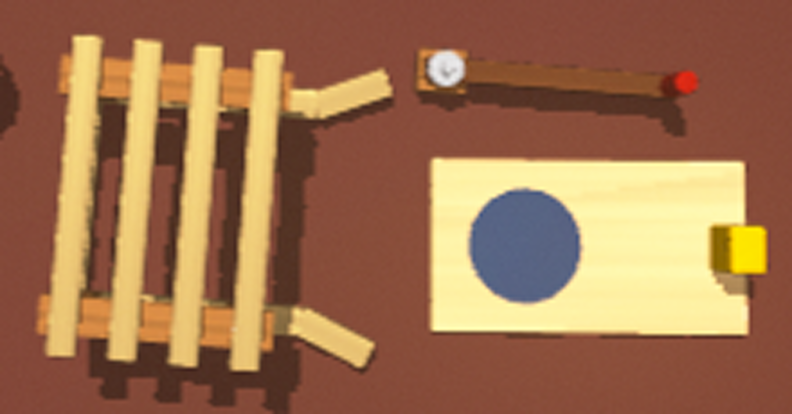

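View pics/c2.png

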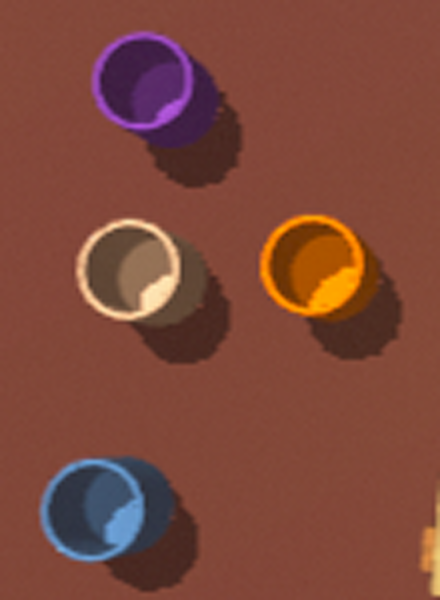

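Run:
```python
from h import *
def P(X,Y,z): return ray("top",255+(X+.5)/3.6-.5,225+(Y+.5)/3.6-.5,z)
def Q(X,Y,z): return ray("top",160+(X+.5)/4-.5,175+(Y+.5)/4-.5,z)
def fit(a,b):
    a=np.array(a)/1000;b=np.array([p[:2] for p in b]);A=a-a.mean(0);B=b-b.mean(0)
    th=np.arctan2((A[:,0]*B[:,1]-A[:,1]*B[:,0]).sum(),(A*B).sum());c,s=np.cos(th),np.sin(th);R=np.array([[c,-s],[s,c]])
    t=b.mean(0)-R@a.mean(0);print("fit",t.round(4),th.round(4),"res mm",((a@R.T+t-b)*1000).round(1).tolist());return t,R
t,R=fit([(100,108),(-100,108),(100,-38),(-100,-38)],[P(73,36,.136),P(47,355,.136),P(284,52,.136),P(259,371,.136)])
for n,p in dict(mouth=(0,-60),home=(0,-20),pivot=(105,-145),homegrip=(0,-115),stop=(0,90)).items(): print(n,(t+R@(np.array(p)/1000)).round(4))
print("pivot meas",P(447,69,.05).round(4),"peg",P(686,83,.085).round(4))
tb,Rb=fit([(60,110),(60,-110),(-60,-110),(-60,110)],[P(431,158,.012),P(745,162,.012),P(748,335,.012),P(430,332,.012)])
print("spot",tb+Rb@[0,.045],"meas",P(525,246,.012),"grip",tb+Rb@[0,-.095],"meas",P(748,250,.067))
for n,p in dict(buff=(129,270),orange=(312,267),blue=(92,510),purple=(143,81)).items(): print(n,Q(*p,.08).round(4))
print("jar",ray("top",312,150,.09).round(3))
# independent check in scene cam
for p in [(0.,0)]:
    b=Q(129,270,.08);print("buff in scene px",proj("scene",b), "spot px",proj("scene",[*(tb+Rb@[0,.045]),.012]))
```

```text
fit [0.4989 0.0652] -0.0919 res mm [[1.5, 6.3], [-0.3, 7.5], [0.3, -6.6], [-1.4, -7.3]]
mouth [0.4934 0.0054]
home [0.497  0.0453]
pivot [ 0.5901 -0.0888]
homegrip [ 0.4883 -0.0493]
stop [0.5071 0.1548]
pivot meas [ 0.5888 -0.0889  0.05  ] peg [ 0.5744 -0.2427  0.085 ]
fit [ 0.4661 -0.1894] -0.0294 res mm [[-0.0, -0.4], [0.0, 0.6], [-0.1, 0.7], [0.1, -0.8]]
spot [ 0.46745468 -0.14445568] meas [ 0.46714597 -0.14480864  0.012     ] grip [ 0.46333595 -0.28439508] meas [ 0.46345075 -0.28437801  0.067     ]
buff [0.5975 0.3586 0.08  ]
orange [0.5976 0.2507 0.08  ]
blue [0.4572 0.3784 0.08  ]
purple [0.7108 0.3516 0.08  ]
jar [0.815 0.071 0.09 ]
buff in scene px (np.float64(417.9965820698642), np.float64(155.68175128128772)) spot px (np.float64(196.503817676209), np.float64(243.03538529778422))
```

>>> {"fn": "send_rows", "kwargs": {"commands": [{"delta_pos":[3.8,4,0],"yaw":0.056},{"delta_pos":[3.8,4,0],"yaw":0.056},{"delta_pos":[3.8,4,0],"yaw":0.056},{"delta_pos":[3.8,4,0],"yaw":0.056},{"delta_pos":[3.8,4,0],"yaw":0.056},{"delta_pos":[3.8,4,0],"yaw":0.056},{"delta_pos":[3.8,4,0],"yaw":0.056},{"delta_pos":[3.8,4,0],"yaw":0.056},{"delta_pos":[3.8,4,0],"yaw":0.056},{"delta_pos":[3.8,4,0],"yaw":0.056}], "grip": -1, "force": 30}}

```text
t: 1.35
tcp_pos: [0.5263, -0.1974, 0.2267]
tool_rot: [0.922, 0.387, -0.001, -0.002]
force: [0.5, -1.7, -0.5]
finger_gap: 1.002
```

>>> {"fn": "send_rows", "kwargs": {"commands": [{"delta_pos":[0.7,5.6,0]},{"delta_pos":[0.7,5.6,0]},{"delta_pos":[0.7,5.6,0]},{"delta_pos":[0.7,5.6,0]},{"delta_pos":[0.7,5.6,0]},{"delta_pos":[0.7,5.6,0]},{"delta_pos":[0.7,5.6,0]},{"delta_pos":[0.7,5.6,0]},{"delta_pos":[0.7,5.5,0]},{"delta_pos":[0,0,0]}]}}

```text
validation failed for argument at $.co...
```

>>> {"fn": "send_rows", "kwargs": {"commands": [{"delta_pos":[0.7,5.6,0],"yaw":0},{"delta_pos":[0.7,5.6,0],"yaw":0},{"delta_pos":[0.7,5.6,0],"yaw":0},{"delta_pos":[0.7,5.6,0],"yaw":0},{"delta_pos":[0.7,5.6,0],"yaw":0},{"delta_pos":[0.7,5.6,0],"yaw":0},{"delta_pos":[0.7,5.6,0],"yaw":0},{"delta_pos":[0.7,5.6,0],"yaw":0},{"delta_pos":[0.7,5.5,0],"yaw":0},{"delta_pos":[0,0,0],"yaw":0}]}}

```text
t: 2.6
tcp_pos: [0.5902, 0.3255, 0.2221]
tool_rot: [0.921, 0.39, -0.002, -0.002]
force: [0.3, -0.4, 0.5]
finger_gap: 0.998
```

>>> {"fn": "send_rows", "kwargs": {"commands": [{"delta_pos":[0.7,3.3,0],"yaw":0},{"delta_pos":[0,0,-3],"yaw":0},{"delta_pos":[0,0,-3],"yaw":0},{"delta_pos":[0,0,-3],"yaw":0},{"delta_pos":[0,0,0],"yaw":0}]}}

```text
t: 3.22
tcp_pos: [0.5959, 0.3546, 0.1279]
tool_rot: [0.921, 0.389, -0.005, -0.001]
force: [0.1, -0.4, 0.1]
finger_gap: 1.001
```

>>> {"fn": "send_rows", "kwargs": {"commands": [{"delta_pos":[0.2,0.4,-1],"yaw":0},{"delta_pos":[0,0,-2.5],"yaw":0},{"delta_pos":[0,0,-2.5],"yaw":0},{"delta_pos":[0,0,-2.5],"yaw":0},{"delta_pos":[0,0,-0.8],"yaw":0},{"delta_pos":[0,0,0],"yaw":0}]}}

```text
t: 3.98
tcp_pos: [0.6043, 0.3592, 0.0394]
tool_rot: [0.921, 0.388, 0.002, -0.001]
force: [0.7, -0.5, 0.8]
finger_gap: 1.002
```

>>> {"fn": "send_rows", "kwargs": {"commands": [{"delta_pos":[-0.6,0,-0.3],"yaw":0},{"delta_pos":[0,0,0],"yaw":0}]}}

```text
t: 4.22
tcp_pos: [0.5992, 0.3598, 0.0386]
tool_rot: [0.921, 0.388, 0.004, -0.001]
force: [-0.0, 0.7, -0.3]
finger_gap: 1.0
```

Run:
```python
from h import *
im=manip.snapshot("scene");s=manip.sense();print(s["tcp_pos"],s["force"],s["qd"].round(3))
cv2.imwrite("pics/s1.png",cv2.resize(im[60:260,320:540],None,fx=3,fy=3))
```

```text
[0.59998091 0.35994705 0.0389834 ] [-0.35001449 -0.6272504  -0.39072423] [-0.001  0.003 -0.013 -0.002 -0.004 -0.001]
```

View pics/s1.png

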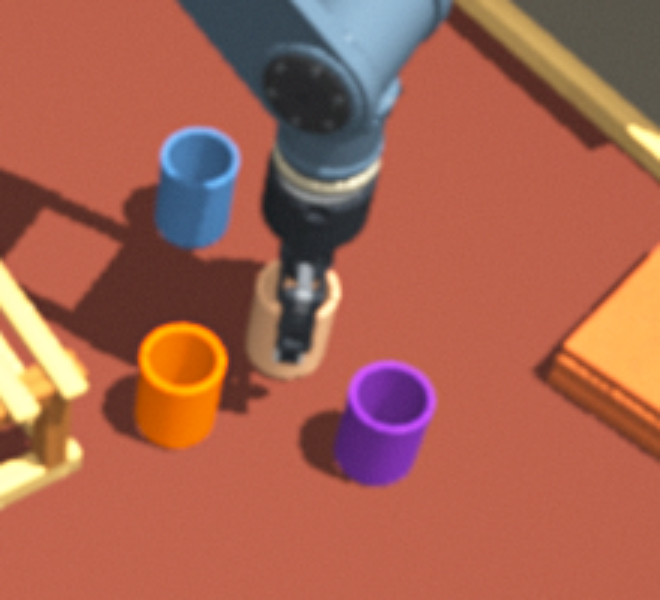

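The open fingers straddle the upright buff beaker (crop, about (292,320)), clear of the orange and purple ones. Closing on it.

>>> {"fn": "send_rows", "kwargs": {"commands": [{"delta_pos":[0,0,0],"yaw":0},{"delta_pos":[0,0,0],"yaw":0},{"delta_pos":[0,0,0],"yaw":0},{"delta_pos":[0,0,0],"yaw":0},{"delta_pos":[0,0,0],"yaw":0},{"delta_pos":[0,0,0],"yaw":0}], "grip": 1, "force": 35}}

```text
t: 5.03
tcp_pos: [0.6007, 0.3604, 0.0403]
tool_rot: [0.921, 0.388, 0.006, -0.001]
force: [-0.5, -1.1, -0.5]
finger_gap: 0.69
```

>>> {"fn": "send_rows", "kwargs": {"commands": [{"delta_pos":[0,0,2],"yaw":0},{"delta_pos":[0,0,3.5],"yaw":0},{"delta_pos":[0,0,4.5],"yaw":0},{"delta_pos":[0,0,4.5],"yaw":0},{"delta_pos":[0,0,4.5],"yaw":0},{"delta_pos":[-0.8,-3,1],"yaw":0},{"delta_pos":[-1.2,-4.5,0],"yaw":0},{"delta_pos":[-1.2,-4.5,0],"yaw":0},{"delta_pos":[-1.2,-4.5,0],"yaw":0},{"delta_pos":[-1.2,-4.5,0],"yaw":0}]}}

```text
t: 6.28
tcp_pos: [0.5411, 0.147, 0.2562]
tool_rot: [0.92, 0.391, 0.01, 0.001]
force: [0.4, -1.1, -2.9]
finger_gap: 0.691
```

>>> {"fn": "send_rows", "kwargs": {"commands": [{"delta_pos":[-1.2,-4.5,0],"yaw":0},{"delta_pos":[-1.2,-4.5,0],"yaw":0},{"delta_pos":[-1.2,-4.5,0],"yaw":0},{"delta_pos":[-1.2,-4.5,0],"yaw":0},{"delta_pos":[-1.2,-4.5,-1],"yaw":0},{"delta_pos":[-0.8,-3.5,-3],"yaw":0},{"delta_pos":[-0.4,-1.5,-3],"yaw":0},{"delta_pos":[0,0,-3],"yaw":0},{"delta_pos":[0,0,0],"yaw":0}]}}

```text
t: 7.4
tcp_pos: [0.4663, -0.1416, 0.1657]
tool_rot: [0.921, 0.389, 0.017, 0.008]
force: [0.1, 0.7, -1.8]
finger_gap: 0.689
```

>>> {"fn": "send_rows", "kwargs": {"commands": [{"delta_pos":[0.1,-0.3,-2.5],"yaw":0},{"delta_pos":[0,0,-2.5],"yaw":0},{"delta_pos":[0,0,-2.5],"yaw":0},{"delta_pos":[0,0,-2],"yaw":0},{"delta_pos":[0,0,-1],"yaw":0},{"delta_pos":[0,0,0],"yaw":0},{"delta_pos":[0,0,0],"yaw":0}]}}

```text
t: 8.28
tcp_pos: [0.4769, -0.1479, 0.0699]
tool_rot: [0.92, 0.391, 0.024, 0.018]
force: [-0.3, -1.0, -2.3]
finger_gap: 0.691
```

>>> {"fn": "send_rows", "kwargs": {"commands": [{"delta_pos":[-0.9,0.3,-0.4],"yaw":0},{"delta_pos":[0,0,-0.4],"yaw":0},{"delta_pos":[0,0,0],"yaw":0},{"delta_pos":[0,0,0],"yaw":0}]}}

```text
t: 8.78
tcp_pos: [0.4678, -0.1449, 0.0629]
tool_rot: [0.92, 0.391, 0.025, 0.019]
force: [-0.3, 0.5, -1.7]
finger_gap: 0.692
```

Run:
```python
from h import *
from scipy.spatial.transform import Rotation as R
s=manip.sense();r=R.from_quat(s["tool_rot"]).as_matrix();print(s["t"],s["tcp_pos"],s["force"],s["q"],"toolz",r[:,2],"tool y",r[:,1])
```

```text
8.775 [ 0.46777958 -0.14494413  0.06288279] [-0.33743233  0.45781087 -1.70891042] [-0.54027965  0.62564217  1.95007147  0.03693259  0.50658706  0.19579344] toolz [ 0.0602717  -0.01526047 -0.99806535] tool y [ 0.71778724 -0.69416843  0.05395999]
```

>>> {"fn": "send_rows", "kwargs": {"commands": [{"delta_pos":[-0.2,0,-0.4],"yaw":0},{"delta_pos":[-0.1,0,-0.3],"yaw":0},{"delta_pos":[0,0,-0.2],"yaw":0},{"delta_pos":[0,0,0],"yaw":0}]}}

```text
t: 9.28
tcp_pos: [0.4649, -0.1451, 0.0534]
tool_rot: [0.92, 0.391, 0.025, 0.019]
force: [-0.6, 0.3, 1.4]
finger_gap: 0.693
```

>>> {"fn": "send_rows", "kwargs": {"commands": [{"delta_pos":[0,0,0],"yaw":0},{"delta_pos":[0,0,0],"yaw":0},{"delta_pos":[0,0,0],"yaw":0},{"delta_pos":[0,0,0],"yaw":0}], "grip": -1}}

```text
t: 9.78
tcp_pos: [0.4657, -0.1457, 0.0539]
tool_rot: [0.92, 0.391, 0.026, 0.02]
force: [-0.4, 0.5, 0.1]
finger_gap: 1.003
```

Run:
```python
from h import *
im=manip.snapshot("scene");s=manip.sense();print(s["t"],s["tcp_pos"],s["force"],s["finger_gap"])
cv2.imwrite("pics/s2.png",cv2.resize(im[130:330,90:330],None,fx=3,fy=3))
```

```text
9.825 [ 0.46572765 -0.14566495  0.05385851] [-0.47305825  0.83678094  0.32604898] 1.0030754818191192
```

View pics/s2.png

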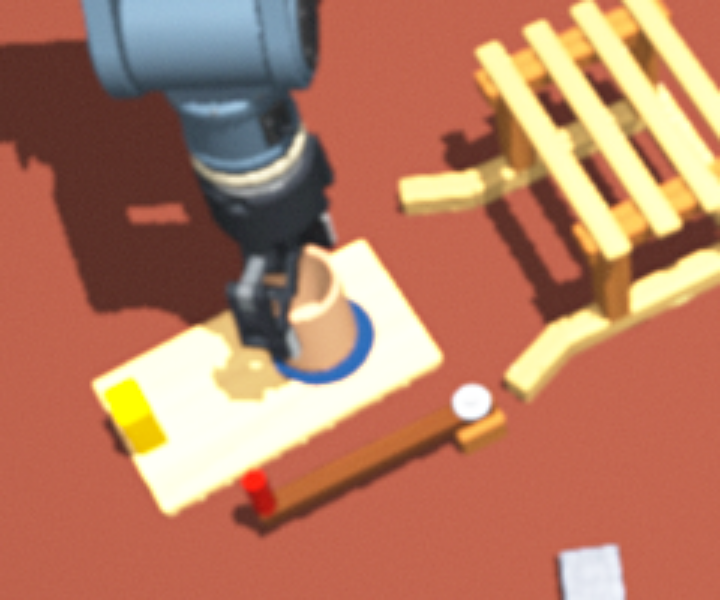

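The beaker stands upright on the spot (crop, about (322,320)) with the fingers open. Retreating upward along the tool axis.

>>> {"fn": "send_rows", "kwargs": {"commands": [{"delta_pos":[-0.1,0,1.5],"yaw":0},{"delta_pos":[-0.1,0,1.5],"yaw":0},{"delta_pos":[-0.1,0,1.5],"yaw":0},{"delta_pos":[-0.1,0,2],"yaw":0},{"delta_pos":[0,0,2.5],"yaw":0},{"delta_pos":[0,0,2],"yaw":0},{"delta_pos":[0,0,0],"yaw":0}]}}

```text
t: 10.7
tcp_pos: [0.461, -0.1454, 0.1724]
tool_rot: [0.92, 0.391, 0.027, 0.022]
force: [-0.1, 0.3, -0.6]
finger_gap: 1.005
```

>>> {"fn": "send_rows", "kwargs": {"commands": [{"delta_pos":[0,-2.5,0],"yaw":0.12},{"delta_pos":[0,-3,0],"yaw":0.13},{"delta_pos":[0,-3,0],"yaw":0.13},{"delta_pos":[0,-3,0],"yaw":0.13},{"delta_pos":[0,-2,0],"yaw":0.13},{"delta_pos":[0,0,0],"yaw":0.1},{"delta_pos":[0,0,0],"yaw":0}]}}

```text
t: 11.58
tcp_pos: [0.457, -0.2819, 0.1691]
tool_rot: [0.708, 0.705, 0.031, 0.006]
force: [0.3, 0.0, 0.1]
finger_gap: 0.998
```

```bash
cat >> h.py <<'E'
from scipy.spatial.transform import Rotation as Ro
def st():
    s=manip.sense();r=Ro.from_quat(s["tool_rot"]).as_matrix();print(s["t"],s["tcp_pos"].round(4),s["force"].round(1),"psi",np.arctan2(r[1,0],r[0,0]).round(3),"toolz",r[:2,2].round(3),s["q"].round(2),"gap",round(s["finger_gap"],3))
E
python3 -c "
from h import *
im=manip.snapshot('top');cv2.imwrite('pics/t2.png',cv2.resize(im[225:345,255:475],None,fx=3.6,fy=3.6,interpolation=cv2.INTER_CUBIC));st()"
```

```text
11.625 [ 0.4571 -0.2818  0.1692] [ 0.3 -0.5 -0.1] psi 1.568 toolz [0.054 0.035] [-0.8   0.49  1.74  0.08  0.91 -0.84] gap 0.999
```

View pics/t2.png

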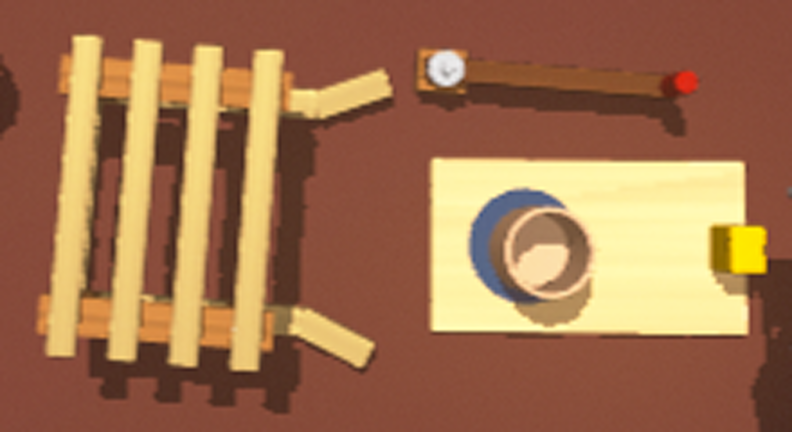

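>>> {"fn": "send_rows", "kwargs": {"commands": [{"delta_pos":[0,0,0],"yaw":-0.16},{"delta_pos":[0.1,0,0],"yaw":-0.16},{"delta_pos":[0.1,0,0],"yaw":-0.16},{"delta_pos":[0.1,0,0],"yaw":-0.16},{"delta_pos":[0.1,0,0],"yaw":-0.16},{"delta_pos":[0.1,0,0],"yaw":-0.16},{"delta_pos":[0.1,0,0],"yaw":-0.16},{"delta_pos":[0,0,0],"yaw":-0.16},{"delta_pos":[0,0,0],"yaw":-0.16},{"delta_pos":[0,0,0],"yaw":-0.16}]}}

```text
t: 12.88
tcp_pos: [0.4604, -0.2742, 0.1665]
tool_rot: [0.998, -0.049, 0.016, 0.024]
force: [0.1, 0.1, -0.1]
finger_gap: 0.999
```

```bash
python3 -c "
from h import *
print('beaker',ray('top',255+(547.5)/3.6-.5,225+(252.5)/3.6-.5,.092));st()"
```

```text
beaker [ 0.46539987 -0.14530223  0.092     ]
12.875 [ 0.4604 -0.2742  0.1665] [ 0.1  0.1 -0.1] psi -0.097 toolz [ 0.031 -0.049] [-0.74  0.48  1.76 -0.02  0.85  0.95] gap 0.999
```

>>> {"fn": "send_rows", "kwargs": {"commands": [{"delta_pos":[0.3,-1.1,-1.5],"yaw":0},{"delta_pos":[0,0,-2.5],"yaw":0},{"delta_pos":[0,0,-2.5],"yaw":0},{"delta_pos":[0,0,-1],"yaw":0},{"delta_pos":[0,0,0],"yaw":0}]}}

```text
t: 13.5
tcp_pos: [0.4638, -0.2861, 0.0864]
tool_rot: [0.999, -0.044, 0.016, 0.024]
force: [-0.3, 0.4, 0.6]
finger_gap: 1.001
```

>>> {"fn": "send_rows", "kwargs": {"commands": [{"delta_pos":[0,0,-1.5],"yaw":0},{"delta_pos":[0,0,-1.5],"yaw":0},{"delta_pos":[0,0,-1.2],"yaw":0},{"delta_pos":[0,0,-0.5],"yaw":0},{"delta_pos":[0,0,0],"yaw":0},{"delta_pos":[0,0,0],"yaw":0}]}}

```text
t: 14.25
tcp_pos: [0.4648, -0.2871, 0.0373]
tool_rot: [0.999, -0.044, 0.018, 0.025]
force: [0.3, 0.3, -0.1]
finger_gap: 1.0
```

Now close loosely (about 34 mm) around the block.

>>> {"fn": "send_rows", "kwargs": {"commands": [{"delta_pos":[0,0.1,0],"yaw":0},{"delta_pos":[0,0,0],"yaw":0},{"delta_pos":[0,0,0],"yaw":0},{"delta_pos":[0,0,0],"yaw":0},{"delta_pos":[0,0,0],"yaw":0},{"delta_pos":[0,0,0],"yaw":0}], "grip": 0.2, "force": 20}}

```text
t: 15.0
tcp_pos: [0.4654, -0.2865, 0.0386]
tool_rot: [0.999, -0.044, 0.019, 0.026]
force: [-0.5, 0.1, -0.4]
finger_gap: 0.401
```

```bash
python3 -c "
from h import *
st()"
```

```text
15.0 [ 0.4654 -0.2865  0.0386] [-0.5  0.1 -0.4] psi -0.087 toolz [ 0.035 -0.053] [-0.75  0.71  1.81 -0.03  0.56  0.93] gap 0.401
```

>>> {"fn": "send_rows", "kwargs": {"commands": [{"delta_pos":[0,0,0],"yaw":0},{"delta_pos":[0,0,0],"yaw":0},{"delta_pos":[0,0,0],"yaw":0},{"delta_pos":[0,0,0],"yaw":0}], "grip": 1, "force": 30}}

```text
t: 15.5
tcp_pos: [0.4646, -0.2858, 0.0387]
tool_rot: [0.999, -0.043, 0.018, 0.025]
force: [-0.7, -0.6, 1.3]
finger_gap: 0.289
```

```bash
python3 -c "
from h import *
im=manip.snapshot('top');cv2.imwrite('pics/t3.png',cv2.resize(im[225:345,255:475],None,fx=3.6,fy=3.6,interpolation=cv2.INTER_CUBIC));st()"
```

```text
15.55 [ 0.4646 -0.2858  0.0387] [-1.6  0.9  2. ] psi -0.085 toolz [ 0.033 -0.051] [-0.75  0.71  1.81 -0.03  0.56  0.93] gap 0.292
```

View pics/t3.png

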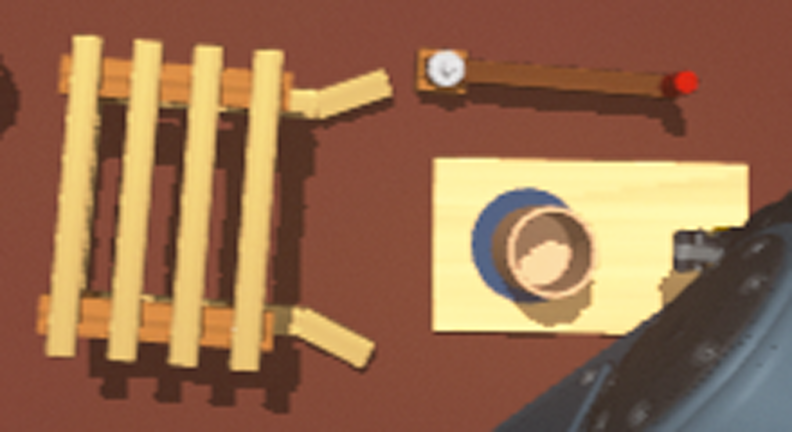

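>>> {"fn": "send_rows", "kwargs": {"commands": [{"delta_pos":[0,0.4,0],"yaw":-0.015},{"delta_pos":[0.05,0.8,0],"yaw":-0.02},{"delta_pos":[0.05,0.8,0],"yaw":-0.02},{"delta_pos":[0.05,0.8,0],"yaw":-0.02},{"delta_pos":[0.05,0.6,0],"yaw":-0.01},{"delta_pos":[0,0,0],"yaw":0}]}}

```text
t: 16.3
tcp_pos: [0.4673, -0.2512, 0.0389]
tool_rot: [0.995, -0.089, 0.018, 0.027]
force: [-0.4, -0.7, 0.6]
finger_gap: 0.284
```

```bash
python3 -c "
from h import *
im=manip.snapshot('top');cv2.imwrite('pics/t4.png',cv2.resize(im[225:345,255:475],None,fx=3.6,fy=3.6,interpolation=cv2.INTER_CUBIC));st()"
```

```text
16.35 [ 0.4672 -0.2512  0.0389] [ 0.1  0.  -0.4] psi -0.178 toolz [ 0.03  -0.056] [-0.69  0.7   1.85 -0.05  0.53  1.1 ] gap 0.284
```

View pics/t4.png

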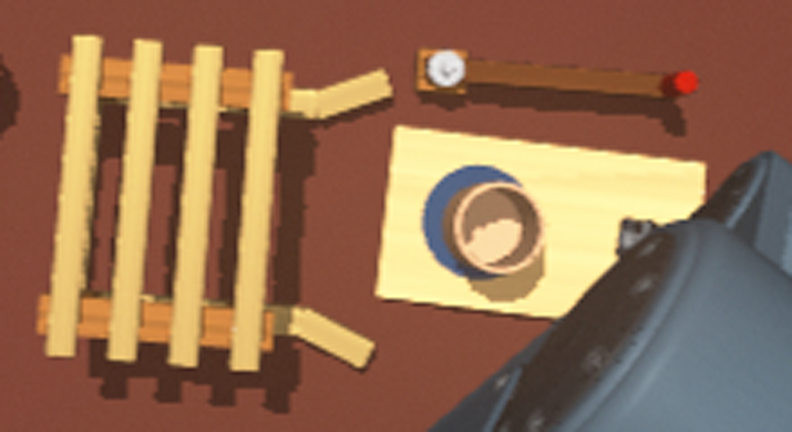

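>>> {"fn": "send_rows", "kwargs": {"commands": [{"delta_pos":[0.2,0.5,0],"yaw":0.02},{"delta_pos":[0.2,0.8,0],"yaw":0.02},{"delta_pos":[0.2,0.8,0],"yaw":0.01},{"delta_pos":[0.1,0.8,0],"yaw":0},{"delta_pos":[0.1,0.8,0],"yaw":0},{"delta_pos":[0,0,0],"yaw":0}]}}

```text
t: 17.1
tcp_pos: [0.4773, -0.2132, 0.0394]
tool_rot: [0.997, -0.063, 0.02, 0.027]
force: [0.3, -1.2, 1.2]
finger_gap: 0.285
```

```bash
python3 -c "
from h import *
im=manip.snapshot('top');cv2.imwrite('pics/t5.png',cv2.resize(im[225:345,255:475],None,fx=3.6,fy=3.6,interpolation=cv2.INTER_CUBIC));st()"
```

```text
17.15 [ 0.4772 -0.2132  0.0393] [-0.1  0.2 -0.3] psi -0.126 toolz [ 0.036 -0.057] [-0.62  0.69  1.87 -0.05  0.51  1.12] gap 0.284
```

View pics/t5.png

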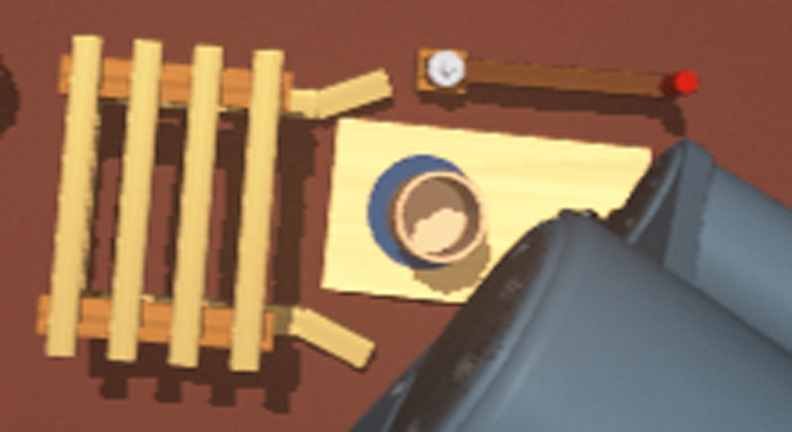

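```bash
cat >> h.py <<'E'
t=np.array([.4989,.0652]);th=-.0919
RR=np.array([[np.cos(th),-np.sin(th)],[np.sin(th),np.cos(th)]])
def P(X,Y,z): return ray("top",255+(X+.5)/3.6-.5,225+(Y+.5)/3.6-.5,z)
def rk(p): return (RR.T@(np.array(p)[:2]-t)*1000).round(1)
E
python3 -c "
from h import *
for n,p in dict(fr=(343,118,.012),fl=(323,289,.012),br=(651,149,.012),beaker=(438,217,.092),lipT=(318,118,.022),lipB=(293,308,.022),lipTend=(391,92,.022),lipBend=(363,368,.022)).items(): print(n,P(*p).round(4),rk(P(*p)))
print('tcp',rk(manip.sense()['tcp_pos']))
"
```

```text
fr [ 0.5583 -0.0198  0.012 ] [ 67.  -79.2]
fl [ 0.4401 -0.0034  0.012 ] [-52.2 -73.7]
br [ 0.5331 -0.2358  0.012 ] [  61.6 -296.6]
beaker [ 0.4893 -0.0749  0.092 ] [   3.3 -140.4]
lipT [ 0.5582 -0.0018  0.022 ] [ 65.2 -61.3]
lipB [0.4281 0.018  0.022 ] [-66.1 -53.5]
lipTend [ 0.5754 -0.053   0.022 ] [  87.  -110.7]
lipBend [ 0.3867 -0.0291  0.022 ] [-103.1 -104.2]
tcp [   3.9 -279.2]
```

>>> {"fn": "send_rows", "kwargs": {"commands": [{"delta_pos":[-0.1,0.2,0],"yaw":0.015},{"delta_pos":[-0.1,0.2,0],"yaw":0.015},{"delta_pos":[0,0,0],"yaw":0}]}}

```text
t: 17.52
tcp_pos: [0.4767, -0.2101, 0.0397]
tool_rot: [0.998, -0.049, 0.022, 0.028]
force: [1.8, -0.2, 0.7]
finger_gap: 0.284
```

```bash
cat >> h.py <<'E'
def board():
    im=manip.snapshot("top");hsv=cv2.cvtColor(im,cv2.COLOR_BGR2HSV)
    blue=cv2.inRange(hsv,(100,60,40),(125,255,200))
    m=cv2.inRange(hsv,(15,30,200),(35,140,255));m[:,:320]=0
    # far (x+) edge of the board: topmost board pixel per column, subpixel-ish line fit
    us,vs=[],[]
    for u in range(300,440):
        c=np.where(m[235:300,u])[0]
        if len(c)>8: us.append(u);vs.append(235+c[0]-.5)
    return im,m,np.array(us),np.array(vs)
E
python3 -c "
from h import *
im,m,us,vs=board();st();print(list(zip(us.tolist(),vs.tolist()))[::4])
cv2.imwrite('pics/t6.png',im)
"
```

```text
17.575 [ 0.4767 -0.2102  0.0396] [ 1.8 -1.5  0.4] psi -0.098 toolz [ 0.042 -0.057] [-0.62  0.69  1.88 -0.05  0.5   1.09] gap 0.281
[(322, 287.5), (326, 238.5), (330, 238.5), (345, 249.5), (349, 247.5), (353, 246.5), (357, 245.5), (361, 244.5), (365, 259.5), (369, 259.5), (373, 260.5), (377, 260.5), (381, 260.5), (385, 261.5), (389, 261.5), (393, 262.5), (397, 262.5), (401, 262.5), (405, 263.5), (409, 263.5), (413, 264.5), (417, 264.5), (421, 264.5), (425, 265.5), (429, 265.5)]
```

```bash
cat >> h.py <<'E'
def edge():
    im,m,us,vs=board();k=(us>366);a,b=np.polyfit(us[k],vs[k],1)
    for _ in range(3):
        k&=abs(vs-(a*us+b))<1;a,b=np.polyfit(us[k],vs[k],1)
    U=np.array([us[k].min(),us[k].max()]);q=np.array([rk(ray("top",u,a*u+b,.012)) for u in U])
    an=np.arctan2(q[0,0]-q[1,0],q[0,1]-q[1,1]);print("edge",U,q.tolist(),"yaw rel",-an.round(4));return im
E
python3 -c "
from h import *
im=edge();print(rk(manip.sense()['tcp_pos']))
im=cv2.imread('pics/t6.png');cv2.imwrite('pics/t6c.png',im[240:320,320:440])
hsv=cv2.cvtColor(im,cv2.COLOR_BGR2HSV)
for v in (265,285,300): print(v,[tuple(int(x) for x in im[v,u]) for u in range(336,352,1)])
"
```

```text
edge [389 431] [[64.1, -178.4], [61.2, -285.2]] yaw rel -0.0271
[   3.2 -276.3]
265 [(38, 56, 88), (40, 55, 88), (35, 54, 87), (39, 54, 88), (40, 55, 88), (38, 53, 88), (40, 55, 90), (52, 68, 117), (59, 78, 138), (58, 78, 137), (61, 83, 135), (123, 193, 235), (165, 242, 254), (163, 241, 254), (165, 242, 254), (165, 241, 254)]
285 [(41, 57, 89), (37, 54, 88), (36, 54, 86), (49, 67, 114), (59, 79, 138), (59, 77, 137), (60, 78, 139), (59, 80, 138), (57, 77, 131), (118, 185, 230), (163, 239, 254), (165, 241, 254), (164, 242, 254), (165, 242, 254), (166, 242, 254), (164, 242, 254)]
300 [(39, 54, 87), (38, 53, 86), (49, 67, 114), (58, 78, 136), (57, 78, 136), (59, 79, 138), (59, 78, 136), (82, 123, 174), (138, 219, 245), (172, 246, 254), (168, 245, 254), (171, 245, 254), (170, 245, 254), (168, 245, 254), (169, 245, 254), (170, 245, 254)]
```

>>> {"fn": "send_rows", "kwargs": {"commands": [{"delta_pos":[-0.1,0,0],"yaw":0.02},{"delta_pos":[-0.1,0,0],"yaw":0.02},{"delta_pos":[0,0,0],"yaw":0}]}}

```text
t: 18.0
tcp_pos: [0.4758, -0.21, 0.0398]
tool_rot: [0.999, -0.031, 0.024, 0.027]
force: [2.0, -1.1, 0.4]
finger_gap: 0.283
```

```bash
python3 -c "
from h import *
edge();st();print(rk(manip.sense()['tcp_pos']))
"
```

```text
edge [367 432] [[62.4, -122.8], [60.6, -287.8]] yaw rel -0.0109
18.05 [ 0.4758 -0.21    0.0398] [ 2.7 -0.6  0. ] psi -0.06 toolz [ 0.047 -0.055] [-0.62  0.69  1.88 -0.04  0.5   1.04] gap 0.282
[   2.3 -276.2]
```

>>> {"fn": "send_rows", "kwargs": {"commands": [{"delta_pos":[0,0.5,0],"yaw":0.01},{"delta_pos":[0.08,1,0],"yaw":0},{"delta_pos":[0.1,1.2,0],"yaw":0},{"delta_pos":[0.1,1.2,0],"yaw":0},{"delta_pos":[0.1,1.2,0],"yaw":0},{"delta_pos":[0.08,0.8,0],"yaw":0},{"delta_pos":[0,0,0],"yaw":0}]}}

```text
t: 18.92
tcp_pos: [0.4799, -0.1473, 0.04]
tool_rot: [0.999, -0.021, 0.023, 0.028]
force: [1.9, -3.5, 0.9]
finger_gap: 0.282
```

```bash
python3 -c "
from h import *
cv2.imwrite('pics/t7.png',edge());st();print(rk(manip.sense()['tcp_pos']))
"
```

```text
edge [369 397] [[58.1, -128.1], [58.5, -199.0]] yaw rel 0.0056
18.975 [ 0.4797 -0.1474  0.0399] [2.1 0.1 0.8] psi -0.041 toolz [ 0.045 -0.056] [-0.5   0.68  1.93 -0.06  0.47  1.16] gap 0.283
[   0.4 -213.4]
```

>>> {"fn": "send_rows", "kwargs": {"commands": [{"delta_pos":[0.05,0.6,0],"yaw":-0.01},{"delta_pos":[0.1,1.2,0],"yaw":-0.01},{"delta_pos":[0.12,1.3,0],"yaw":0},{"delta_pos":[0.12,1.3,0],"yaw":0},{"delta_pos":[0.12,1.3,0],"yaw":0},{"delta_pos":[0.1,1,0],"yaw":0},{"delta_pos":[0.05,0.5,0],"yaw":0},{"delta_pos":[0,0,0],"yaw":0}]}}

```text
t: 19.98
tcp_pos: [0.4846, -0.0711, 0.0395]
tool_rot: [0.999, -0.031, 0.021, 0.028]
force: [1.8, -1.9, 1.9]
finger_gap: 0.286
```

```bash
python3 -c "
from h import *
im=manip.snapshot('scene');cv2.imwrite('pics/s3.png',cv2.resize(im[100:300,150:370],None,fx=3,fy=3));st();print(rk(manip.sense()['tcp_pos']))
"
```

```text
20.025 [ 0.4844 -0.0711  0.0394] [ 1.7 -0.3  0.7] psi -0.061 toolz [ 0.039 -0.056] [-0.35  0.68  1.95 -0.09  0.46  1.36] gap 0.285
[  -1.9 -137.1]
```

View pics/s3.png

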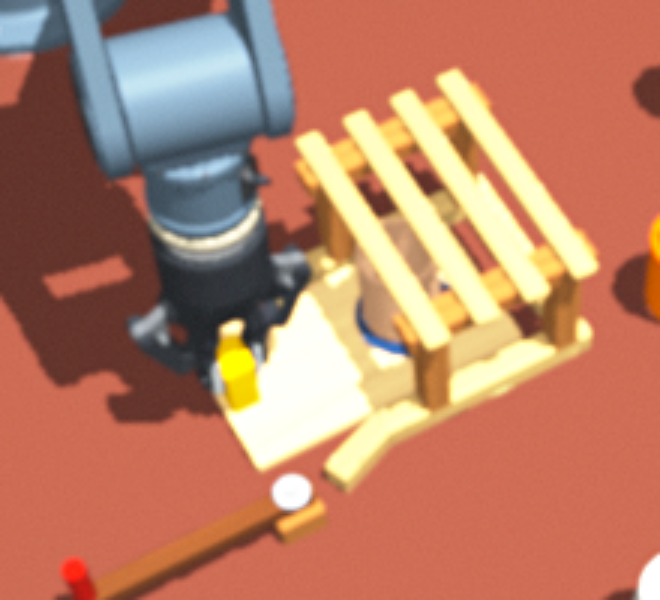

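The beaker is upright on its spot under the shelf (crop, about (395,285)), and the board lies between the battens with the block still held at (238,372). About 22 mm remain, so I'll creep to the stop.

>>> {"fn": "send_rows", "kwargs": {"commands": [{"delta_pos":[0.08,0.6,0],"yaw":0},{"delta_pos":[0.08,0.6,0],"yaw":0},{"delta_pos":[0.08,0.5,0],"yaw":0},{"delta_pos":[0.05,0.3,0],"yaw":0}]}}

```text
t: 20.52
tcp_pos: [0.487, -0.0508, 0.0394]
tool_rot: [0.999, -0.031, 0.02, 0.028]
force: [0.6, -4.5, 1.2]
finger_gap: 0.287
```

>>> {"fn": "send_rows", "kwargs": {"commands": [{"delta_pos":[0.02,0.3,0],"yaw":0},{"delta_pos":[0.02,0.3,0],"yaw":0},{"delta_pos":[0.02,0.3,0],"yaw":0}]}}

```text
t: 20.9
tcp_pos: [0.4868, -0.0485, 0.0407]
tool_rot: [0.999, -0.029, 0.019, 0.032]
force: [-5.3, -20.5, 6.1]
finger_gap: 0.284
```

At the stop (Fy −20 N). Let it relax, then release.

>>> {"fn": "send_rows", "kwargs": {"commands": [{"delta_pos":[0,0,0],"yaw":0},{"delta_pos":[0,0,0],"yaw":0},{"delta_pos":[0,0,0],"yaw":0}]}}

```text
t: 21.28
tcp_pos: [0.4866, -0.0488, 0.0409]
tool_rot: [0.999, -0.031, 0.019, 0.032]
force: [-0.3, -3.8, 1.5]
finger_gap: 0.283
```

>>> {"fn": "send_rows", "kwargs": {"commands": [{"delta_pos":[0,0,0],"yaw":0},{"delta_pos":[0,0,0],"yaw":0},{"delta_pos":[0,0,0],"yaw":0},{"delta_pos":[0,0,0],"yaw":0}], "grip": -1}}

```text
t: 21.78
tcp_pos: [0.4852, -0.0469, 0.0402]
tool_rot: [0.999, -0.029, 0.017, 0.032]
force: [0.2, -0.9, -0.6]
finger_gap: 1.001
```

```bash
python3 -c "
from h import *
st();print(rk(manip.sense()['tcp_pos']))
"
```

```text
21.775 [ 0.4852 -0.0469  0.0402] [ 0.2 -0.9 -0.6] psi -0.056 toolz [ 0.032 -0.064] [-0.29  0.68  1.95 -0.11  0.47  1.44] gap 1.001
[  -3.3 -112.9]
```

>>> {"fn": "send_rows", "kwargs": {"commands": [{"delta_pos":[0,0,2],"yaw":0},{"delta_pos":[0,0,2.5],"yaw":0},{"delta_pos":[0,0,3],"yaw":0},{"delta_pos":[0,-1,3],"yaw":0},{"delta_pos":[0.8,-3,1.5],"yaw":0},{"delta_pos":[2,-4,0],"yaw":0},{"delta_pos":[2,-4,0],"yaw":0},{"delta_pos":[2,-4,0],"yaw":0},{"delta_pos":[1.8,-3,0],"yaw":0},{"delta_pos":[0,0,0],"yaw":0}]}}

```text
t: 23.02
tcp_pos: [0.5703, -0.241, 0.1638]
tool_rot: [0.999, -0.026, 0.016, 0.032]
force: [-0.1, 0.5, 0.2]
finger_gap: 1.001
```

```bash
python3 -c "
from h import *
st()
im=manip.snapshot('top');hsv=cv2.cvtColor(im,cv2.COLOR_BGR2HSV)
m=cv2.inRange(hsv,(20,200,150),(35,255,255));m[:,:330]=0
n,l,s,c=cv2.connectedComponentsWithStats(m);print(s[1:].tolist(),[(c[i].tolist(),rk(ray('top',*c[i],.067)).tolist()) for i in range(1,n) if s[i,4]>40])
r=cv2.inRange(hsv,(0,220,150),(6,255,255))|cv2.inRange(hsv,(175,220,150),(180,255,255));r[:230]=0
n,l,s,c=cv2.connectedComponentsWithStats(r);print([(s[i].tolist(),ray('top',*c[i],.08).round(4).tolist()) for i in range(1,n) if s[i,4]>5])
cv2.imwrite('pics/t8.png',im)
"
```

```text
23.025 [ 0.5703 -0.241   0.1638] [-0.1  0.5  0.2] psi -0.052 toolz [ 0.029 -0.064] [-0.56  0.58  1.55 -0.05  0.95  1.09] gap 1.001
[[358, 280, 12, 14, 141]] [([364.02836879432624, 286.8510638297872], [-3.5, -114.4])]
[]
```

>>> {"fn": "send_rows", "kwargs": {"commands": [{"delta_pos":[0.4,-0.2,-1.5],"yaw":0},{"delta_pos":[0,0,-2.5],"yaw":0},{"delta_pos":[0,0,-2.5],"yaw":0},{"delta_pos":[0,0,-2.5],"yaw":0},{"delta_pos":[0,0,-1.2],"yaw":0},{"delta_pos":[0,0,0],"yaw":0},{"delta_pos":[0,0,0],"yaw":0}]}}

```text
t: 23.95
tcp_pos: [0.5689, -0.2328, 0.0548]
tool_rot: [0.999, -0.023, 0.011, 0.028]
force: [0.0, -0.7, -0.5]
finger_gap: 1.002
```

>>> {"fn": "send_rows", "kwargs": {"commands": [{"delta_pos":[0.5,-0.9,0],"yaw":0},{"delta_pos":[0,0,0],"yaw":0}]}}

```text
t: 24.2
tcp_pos: [0.5756, -0.2431, 0.0566]
tool_rot: [0.999, -0.023, 0.012, 0.029]
force: [-0.0, 0.4, 0.1]
finger_gap: 1.003
```

>>> {"fn": "send_rows", "kwargs": {"commands": [{"delta_pos":[0,0,0],"yaw":0},{"delta_pos":[0,0,0],"yaw":0},{"delta_pos":[0,0,0],"yaw":0},{"delta_pos":[0,0,0],"yaw":0},{"delta_pos":[0,0,0],"yaw":0},{"delta_pos":[0,0,0],"yaw":0},{"delta_pos":[0,0,0],"yaw":0},{"delta_pos":[0,0,0],"yaw":0}], "grip": 1, "force": 20}}

```text
t: 25.2
tcp_pos: [0.5758, -0.243, 0.0577]
tool_rot: [0.999, -0.024, 0.013, 0.029]
force: [-0.4, 0.1, 1.8]
finger_gap: 0.185
```

```bash
python3 -c "
from h import *
st();print(rk(manip.sense()['tcp_pos']))
c=np.array([105,-145]);
for a in (90,75,60,45,30,15,0): 
  p=c+155*np.array([-np.cos(np.radians(a)),-np.sin(np.radians(a))]);print(a,(t+RR@p/1000).round(4))
"
```

```text
25.2 [ 0.5758 -0.243   0.0577] [-0.4  0.1  1.8] psi -0.046 toolz [ 0.024 -0.058] [-0.56  0.74  1.59 -0.05  0.76  1.09] gap 0.185
[ 104.8 -299.8]
90 [ 0.5759 -0.2432]
75 [ 0.5365 -0.2342]
60 [ 0.5007 -0.2154]
45 [ 0.471  -0.1879]
30 [ 0.4494 -0.1537]
15 [ 0.4374 -0.115 ]
0 [ 0.4358 -0.0746]
```

>>> {"fn": "send_rows", "kwargs": {"commands": [{"delta_pos":[-1.95,0.25,0],"yaw":0},{"delta_pos":[-2,0.65,0],"yaw":0},{"delta_pos":[-1.85,0.8,0],"yaw":0},{"delta_pos":[-1.75,1.1,0],"yaw":0}]}}

```text
t: 25.7
tcp_pos: [0.5018, -0.218, 0.0578]
tool_rot: [0.999, -0.024, 0.016, 0.031]
force: [-1.4, -4.1, -2.1]
finger_gap: 0.182
```

>>> {"fn": "send_rows", "kwargs": {"commands": [{"delta_pos":[-1.6,1.4,0],"yaw":0},{"delta_pos":[-1.45,1.55,0],"yaw":0},{"delta_pos":[-1.2,1.65,0],"yaw":0},{"delta_pos":[-0.95,1.75,0],"yaw":0}]}}

```text
t: 26.2
tcp_pos: [0.4454, -0.1568, 0.0577]
tool_rot: [0.999, -0.026, 0.014, 0.033]
force: [-0.0, -1.3, -0.7]
finger_gap: 0.185
```

>>> {"fn": "send_rows", "kwargs": {"commands": [{"delta_pos":[-0.45,2,0],"yaw":0},{"delta_pos":[-0.35,2,0],"yaw":0},{"delta_pos":[-0.1,2,0],"yaw":0},{"delta_pos":[0,1.6,0],"yaw":0}]}}

```text
t: 26.7
tcp_pos: [0.4286, -0.0778, 0.0576]
tool_rot: [0.999, -0.027, 0.007, 0.031]
force: [0.3, -0.7, 0.7]
finger_gap: 0.19
```

>>> {"fn": "send_rows", "kwargs": {"commands": [{"delta_pos":[0,0.4,0],"yaw":0},{"delta_pos":[0,0.3,0],"yaw":0},{"delta_pos":[0,0.2,0],"yaw":0}]}}

```text
t: 27.08
tcp_pos: [0.4287, -0.0731, 0.0577]
tool_rot: [0.999, -0.024, 0.006, 0.034]
force: [-4.1, -13.6, -1.2]
finger_gap: 0.182
```

```bash
python3 -c "
from h import *
st();print(rk(manip.sense()['tcp_pos']))"
```

```text
27.075 [ 0.4287 -0.0731  0.0577] [ -4.1 -13.6  -1.2] psi -0.048 toolz [ 0.011 -0.068] [-0.39  0.61  2.06 -0.14  0.44  1.36] gap 0.182
[ -57.2 -144.2]
```

Against its closed limit (rack y −144, Fy −13.6 N). Relax, release, retreat.

>>> {"fn": "send_rows", "kwargs": {"commands": [{"delta_pos":[0,0,0],"yaw":0},{"delta_pos":[0,0,0],"yaw":0}]}}

```text
t: 27.32
tcp_pos: [0.4286, -0.0745, 0.0576]
tool_rot: [0.999, -0.025, 0.006, 0.034]
force: [0.1, 0.4, 1.2]
finger_gap: 0.186
```

>>> {"fn": "send_rows", "kwargs": {"commands": [{"delta_pos":[0,0,0],"yaw":0},{"delta_pos":[0,0,0],"yaw":0},{"delta_pos":[0,0,0],"yaw":0},{"delta_pos":[0,0,0],"yaw":0}], "grip": -1}}

```text
t: 27.82
tcp_pos: [0.4297, -0.0746, 0.0577]
tool_rot: [0.999, -0.024, 0.007, 0.034]
force: [-0.2, 0.1, -0.8]
finger_gap: 0.997
```

>>> {"fn": "send_rows", "kwargs": {"commands": [{"delta_pos":[0,0,1.5],"yaw":0},{"delta_pos":[0,0,2],"yaw":0},{"delta_pos":[0,0,3],"yaw":0},{"delta_pos":[0,0,3],"yaw":0},{"delta_pos":[0,-2,3],"yaw":0},{"delta_pos":[0,-5,1],"yaw":0},{"delta_pos":[0,-5,0],"yaw":0},{"delta_pos":[0,-5,0],"yaw":0},{"delta_pos":[0,-4,0],"yaw":0},{"delta_pos":[0,0,0],"yaw":0}]}}

```text
t: 29.08
tcp_pos: [0.428, -0.2897, 0.1978]
tool_rot: [0.999, -0.022, 0.007, 0.036]
force: [-0.8, 0.8, 0.3]
finger_gap: 1.0
```

```bash
python3 -c "
from h import *
st()
a=manip.snapshot('top')[220:345,255:420];b=manip.snapshot('scene')[100:300,150:370]
a=cv2.resize(a,(400,303),interpolation=cv2.INTER_CUBIC);b=cv2.resize(b,(400,364),interpolation=cv2.INTER_CUBIC)
c=np.zeros((364,800,3),np.uint8);c[:303,:400]=a;c[:,400:]=b;cv2.imwrite('pics/end.png',c)"
```

```text
29.075 [ 0.428  -0.2897  0.1978] [-0.8  0.8  0.3] psi -0.043 toolz [ 0.013 -0.071] [-0.79  0.41  1.77 -0.05  0.9   0.86] gap 1.0
```

View pics/end.png

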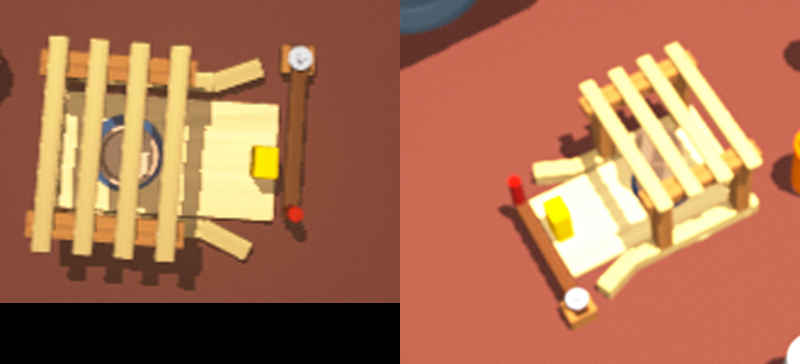

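```bash
python3 -c "
from h import *
f=lambda X,Y,z: ray('top',255+(X+.5)*165/400-.5,220+(Y+.5)*125/303-.5,z)
pv=f(300,58,.05);pg=f(295.5,213.5,.085);br=f(279,106,.012);bl=f(275,220,.012);bk=f(266,162,.067)
for n,p in dict(pv=pv,pg=pg,br=br,bl=bl,bk=bk).items():print(n,p.round(4),rk(p))
d=pg-pv;print('latch angle to rack',np.arctan2(*(rk(pg)-rk(pv))[::-1])+np.pi, 'len',np.hypot(*d[:2]))
s=cv2.imread('pics/top0.png').astype(int);e=manip.snapshot('top').astype(int)
for n,(x0,y0,x1,y1) in dict(blue=(165,280,210,325),jar=(290,130,335,178),brush=(360,120,412,203)).items():print(n,abs(s-e)[y0:y1,x0:x1].mean())
"
```

```text
pv [ 0.5892 -0.0881  0.05  ] [ 104.  -144.3]
pg [ 0.4359 -0.075   0.085 ] [ -49.9 -145.4]
br [ 0.5424 -0.0697  0.012 ] [  55.7 -130.3]
bl [ 0.4253 -0.0625  0.012 ] [ -61.5 -133.9]
bk [ 0.4856 -0.0494  0.067 ] [  -2.7 -115.3]
latch angle to rack 0.007147376665185057 len 0.15386195244845707
blue 1.9488065843621398
jar 1.95
brush 2.2058232931726907
```

```bash
python3 -c "
from station import manip
print(manip.sign_off())"
```

```text
the job is handed in; nothing more can be done
None
```

The job is done and handed in at about 29 s of the 72 s allowed. `sign_off` gave no verdict.

- **Beaker:** I stood the buff beaker about 2 mm from the centre of the spot and let go of it. In the last pictures it stands upright on the spot under the shelf. I did not re-measure its offset there.
- **Board:** I gripped the yellow block and slid the board in until it hit the end stop (about 20 N at the fingers). The block centre then measured rack x −3, y −115, where home is y −115. Its yaw was about 0.03 rad off the rack's.
- **Latch:** I swung it by its peg until it stopped. It measured about 0.01 rad from closed.
- **Bystanders:** The image patches around the blue beaker, the jar and the brush matched the first picture to within noise. The arm was clear of everything with the gripper open.

**Checks that disagreed:**
- The tool drifted to about 0.07 rad of tilt over the run; it caused no visible trouble.
- The shelf corners fitted about 7 mm short of the listed length along y. The effect was symmetric, and the latch pivot agreed with the fit to about 1 mm.
- Nothing measured the contact force between the beaker and the rack. The pictures showed no sign of a knock.

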